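Hold the stand post down in its sprung clamp base for fastening

TASK

Only one of the two look-alike aluminium posts fits the bore of the grey clamp base: slide that one in, press it down gently on the sprung seat until the red pointer stands in the green band, and keep it there steadily for a couple of seconds. Finish while still holding it pressed down like that, so that a student can tighten the clamp screw. Never drive the spring down to the yellow end mark, leave the other post standing upright on the table, and do not disturb the other things.

Things in the scene. Friction and masses are not known exactly. Their poses are not given: they have to be found in the camera images.
- clamp: Clamp base screwed to the table: grey block 70 x 70 mm on a foot 110 (x) x 100 (y) x 10 mm, black clamp screw on its -y side. Origin under its centre, z up. Bore in the middle 31.6 mm wide, 2 mm bevel at the mouth; its floor is a brass sprung seat, at rest 30 mm below the mouth, 45 mm above the table. +x and -x faces carry a white scale: green band, yellow end mark lower down.
- clamp_mouth (a point): Centre of the bore's mouth, level with the block's top face, 75 mm above the table; z up.
- seat (a joint): How far the sprung seat is pressed down, in m: 0 at rest, 0.024 at its end. The spring pushes back with 4 N plus 0.4 N per mm; a post's weight alone does not move it. The red pointers on the scales sink with it; they stand in the green band from 0.008 to 0.016 (about 7 to 10.5 N) and reach the yellow mark at 0.021.
- post_a_center (a point): Upright aluminium post, 140 mm tall, 30 to 34 mm thick, 0.13 to 0.24 kg, thin black ring near its top, bevelled foot; loose on the table. It looks just like the other post, but they differ by some mm in diameter: one slides freely into the clamp's bore, the other is too thick and stops at the mouth. Point: on its axis half-way up, 70 mm above its foot; z up along the post.
- post_b_center (a point): Upright aluminium post, 140 mm tall, 30 to 34 mm thick, 0.13 to 0.24 kg, thin black ring near its top, bevelled foot; loose on the table. It looks just like the other post, but they differ by some mm in diameter: one slides freely into the clamp's bore, the other is too thick and stops at the mouth. Point: on its axis half-way up, 70 mm above its foot; z up along the post.
- mug: Bystander: blue mug, 76 mm wide, 95 mm tall. Origin under its centre.
- mouse: Bystander: black computer mouse, 105 x 62 x 33 mm. Origin under its centre.
- collar: Bystander: black plastic ring lying flat, 56 mm wide, 16 mm tall. Origin under its centre.
- driver: Bystander: screwdriver with orange handle, lying on the table along its x axis.
- glue: Bystander: white glue bottle, 48 mm wide, 120 mm tall. Origin under its centre.
- cradle: Bystander: aluminium tablet cradle, a plate 120 x 160 mm with a low lip, at most 24 mm tall, lying on the table. Origin under its centre.

How it is judged:
By the outcome, as a careful person would: the job done as asked, in the order asked, and still so for the second after the job is handed in, while the arm keeps its last pose, push and grip.
It also fails if it takes over 72 s, if anything falls off the work surface, if the arm or the gripper's body presses on something with over 40 N, if the wrist force passes 120 N, or if a joint passes its speed limit or range.

ROBOT

A 6-joint arm with a two-finger parallel gripper is mounted at the origin on the work surface. World frame = base frame: x ahead of the robot, y to its left, z up, the work surface at z = 0. Lengths are in mm, angles in degrees, forces in N, time in s.
With the tool pointing down it reaches from about 350 to 850 mm from the base axis. Payload 8.1 kg.
Tool frame: the origin (TCP) lies at the centre of the arm's flange, where the gripper is bolted on; the fingertips stand 173 mm ahead of it and the grasp point (between the pads) lies 155 mm ahead of it; z points along the fingers, y is the line along which they close (so a half turn about z gives the same grasp; the last joint's range is limited). The gripper opens to 85 mm and grips with 20 to 120 N. Pads are 22 mm wide; open, the fingers measure 114 mm over their backs; the gripper's body (76 mm by 85 mm) begins 54 mm behind the grasp point. The pads swing forward as they close: fully open they stand 13 mm farther back than shut.
Start: joints at [71.998, 7.471, 85.268, -0, 87.261, -4.893], TCP at [136.063, 584.375, 404.692] pointing down, gripper open.
Joint ranges: [-169.43, 169.43], [-51.17, 129.36], [1.28, 143.12], [-76.62, 256.62], [0, 156.53], [-152.29, 152.29]. Speed limits (degrees/s): [136.94, 136.94, 159.86, 180, 180, 180].

INTERFACE

Orientations are given as [roll, pitch, yaw] about the fixed x, y, z axes, in that order (R = Rz(yaw) Ry(pitch) Rx(roll)).
In Python, from bench import * gives the robot as it stands.
- The arm moves only by the shell command python3 -m jog 'ROWS' [FORCE]. ROWS is text: rows parted by semicolons, each of 7 numbers parted by spaces: the shift along the tool's x, y, z scaled (see below), then the turn, a rotation vector about the tool's x, y, z scaled (see below), then the closure, from -1 (fully open) to 1 (shut). In form: tx ty tz wx wy wz hand; .... A call has 1 to 5 rows; each row shifts and turns the commanded pose from where the row before left it, along the tool's axes as they then stand; what a row does not reach is not made up. The controller multiplies each number of a shift by 0.1 m and each number of a turn by 60 degrees. A row lasts 1/8 s, in which the tool goes at most 62.5 mm and 10.7 degrees, less where a joint would pass 70% of its speed; a pose out of reach is approached as far as the arm can. A call with a number of a shift or a turn outside -1 to 1 is refused whole. A call with a gripper value outside its range is refused whole. The fingers move at their own pace and stop on an object; FORCE is the grip in N (left out, the last holds). Time passes only in rows, so rows that do not move let the fingers close. It gives the time, the measured TCP pose, the force, the opening and the grip force at its end, in the units of the state.
- sense(): the state, without advancing time (a new reading comes with each control period).
- snapshot(name): name is "scene" or "side" or "wrist"; returns a dict with "img" (384x512x3 uint8, red, green, blue), "fx", "fy", "cx", "cy" (pixels), "extrinsics" (4x4, takes a point from camera to world coordinates). Camera axes: x right, y down, z forward; pixel columns grow to the right and rows downward; lengths in mm; the calibration is good to about 2 mm. A picture is of the moment at which its call begins. There is no depth.
- hand_in(): hands the job in; it is judged then, once.
The state is a dict: "time": time; "joint_pos": joint angles; "qd": joint speeds; "joint_efforts": joint torques, N m; "tool_pos": TCP position; "tcp_rot": TCP orientation; "ft_force": force on the tool from outside, world axes, zero at the start; "wrist_torque": the same for the moment, N m; "finger_gap": finger opening in mm; "grip_force": force on a finger pad.
Only numpy, scipy, OpenCV 4.12 (cv2) and the standard library are available. Lean on these libraries where they do the work, as an engineer would, in place of code of your own. Each camera call takes 0.05 s, during which the arm holds its last target. There are 200 camera calls.

## Working session

There is one attempt and no reset: what is moved stays moved. The work goes in short steps, Python scripts to look and compute and a shell command to move; the robot and the scene stay as the last step left them, time stands still between calls to the robot, and variables do not carry over. Pictures are saved under pics/ and viewed, at most 10 in all, crops included, and the job is handed in when it is done.

```bash
ls; mkdir -p pics; python3 - <<'E'
from bench import *
import cv2,json
s=sense();print(s)
for n in("scene","side"):
    d=snapshot(n);cv2.imwrite(f"pics/{n}0.png",d["img"][:,:,::-1]);print(n,d["fx"],d["fy"],d["cx"],d["cy"],d["extrinsics"])
E
```

```text
pics
{'time': 0.0, 'joint_pos': array([ 7.19988714e+01,  7.51443010e+00,  8.53289930e+01,  4.04389063e-04,
        8.72601003e+01, -4.89347548e+00]), 'qd': array([-0.03589877, -0.00110117, -0.09828084, -0.00268061,  0.12607783,
       -0.0744397 ]), 'joint_efforts': array([ 2.45843812e-04, -5.69420886e+01, -5.00535822e+01, -3.37044239e-04,
        1.49898708e-02, -7.72209773e-05]), 'tool_pos': array([135.98049789, 584.15789513, 403.65394342]), 'tcp_rot': array([-1.79896888e+02, -9.23331639e-03,  1.66892319e+02]), 'ft_force': array([-0.50298627, -0.11479287, -0.02632351]), 'wrist_torque': array([ 0.00357712, -0.01540919, -0.05197568]), 'grip_force': 0.0, 'finger_gap': 85.53213434220757}
scene 415.6207523090726 415.6207523090726 256.0987898133877 193.70652083853864 [[ 7.59946236e-01  3.68924005e-01 -5.35141847e-01  1.27310723e+03]
 [ 6.49840283e-01 -4.13810752e-01  6.37548640e-01 -8.52888346e+02]
 [ 1.37595478e-02 -8.32259419e-01 -5.54215603e-01  8.34579329e+02]
 [ 0.00000000e+00  0.00000000e+00  0.00000000e+00  1.00000000e+00]]
side 439.303814557817 439.303814557817 259.0092006305092 190.89278674503453 [[ 7.29698861e-01 -3.71808406e-01  5.73844998e-01 -2.53150761e+02]
 [-6.83605829e-01 -4.15003013e-01  6.00379522e-01 -8.19106533e+02]
 [ 1.49212501e-02 -8.30380039e-01 -5.56997619e-01  8.33550701e+02]
 [ 0.00000000e+00  0.00000000e+00  0.00000000e+00  1.00000000e+00]]
```

View pics/scene0.png

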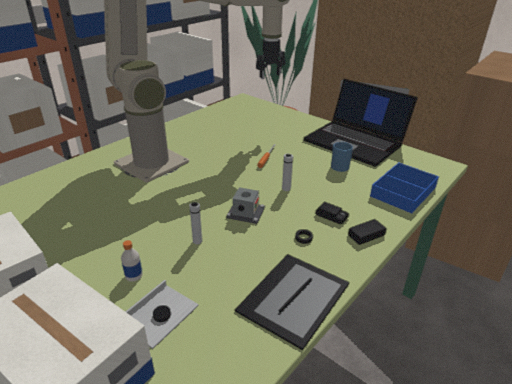

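View pics/side0.png

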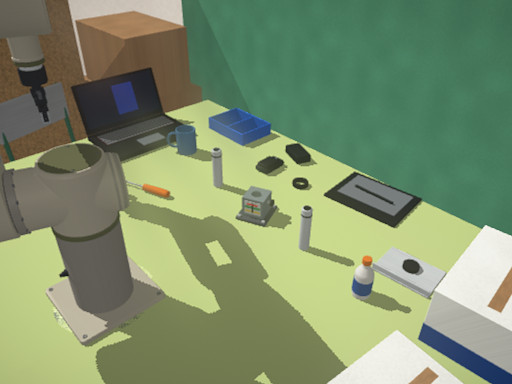

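Scene: posts at about (196,222) and (288,173), clamp at (246,204). Side: posts at (306,228) and (217,168), clamp at (257,205). I'll zoom in for pixel-accurate points.

```bash
python3 - <<'E'
import cv2,numpy as np
def crop(n,u,v): 
    i=cv2.imread(f"pics/{n}0.png")[v-25:v+25,u-25:u+25]
    return cv2.resize(i,(265,265)[:2],interpolation=cv2.INTER_CUBIC)
m=np.vstack([np.hstack([crop("scene",196,222),crop("scene",288,173),crop("scene",246,204)]),np.hstack([crop("side",306,228),crop("side",217,168),crop("side",257,205)])])
cv2.imwrite("pics/m1.png",m)
E
```

```text
(no output)
```

View pics/m1.png

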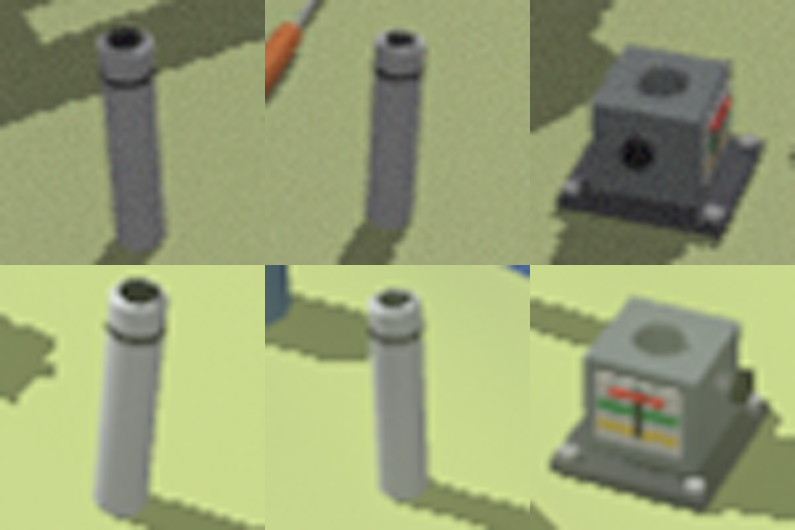

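Both views (zoom 5.3x) show the post tops and feet plus the bore mouth; triangulating those.

```bash
cat > h.py <<'E'
from bench import *
import cv2,numpy as np
def ray(d,u,v):
    E=np.array(d["extrinsics"]);r=E[:3,:3]@[(u-d["cx"])/d["fx"],(v-d["cy"])/d["fy"],1]
    return E[:3,3],r/np.linalg.norm(r)
def tri(rs):
    A=sum(np.eye(3)-np.outer(r,r) for _,r in rs);b=sum((np.eye(3)-np.outer(r,r))@o for o,r in rs)
    p=np.linalg.solve(A,b);return p,[np.linalg.norm((np.eye(3)-np.outer(r,r))@(p-o)) for o,r in rs]
def proj(d,p):
    E=np.array(d["extrinsics"]);c=E[:3,:3].T@(np.array(p)-E[:3,3]);return d["fx"]*c[0]/c[2]+d["cx"],d["fy"]*c[1]/c[2]+d["cy"]
E
python3 - <<'E'
from h import *
S=snapshot("scene");D=snapshot("side")
f=lambda c,u,v,x,y:(u-25.5+(x+.5)/5.3,v-25.5+(y+.5)/5.3)
P={"Atop":((196,222,125,40),(306,228,138,27)),"Afoot":((196,222,140,238),(306,228,122,240)),
"Btop":((288,173,135,38),(217,168,130,33)),"Bfoot":((288,173,125,218),(217,168,140,225)),"mouth":((246,204,133,82),(257,205,131,73)),
"TR":((246,204,200,67),(257,205,55,85)),}
for k,(a,b) in P.items():
    p,e=tri([ray(S,*f(0,*a)),ray(D,*f(0,*b))]);print(k,p.round(1),np.round(e,1))
s=snapshot("wrist");print(s["fx"],s["extrinsics"]);cv2.imwrite("pics/w0.png",s["img"][:,:,::-1])
E
```

```text
Atop [ 503.1 -214.4  138.8] [0.6 0.6]
Afoot [ 503.1 -216.3   -1.8] [1.5 1.5]
Btop [527.1 206.2 140.2] [1.2 1.2]
Bfoot [528.  206.3  -2.2] [1.8 1.8]
mouth [514.8  -3.3  73.7] [0.8 0.8]
TR [509.5  62.8  42.1] [8.4 8.4]
334.12493844297677 [[ 2.26862390e-01  9.21306490e-01  3.15797099e-01  5.33315454e+01]
 [ 9.73926547e-01 -2.14361225e-01 -7.42721096e-02  6.04402058e+02]
 [-7.32723614e-04  3.24412726e-01 -9.45915348e-01  3.73578740e+02]
 [ 0.00000000e+00  0.00000000e+00  0.00000000e+00  1.00000000e+00]]
```

A is at (503,-215), B at (527.5,206) and the mouth at (515,-3). Heights come out at 139, 140 and 74 mm, which agrees with the text. Next: hover over B with yaw 180.

```bash
python3 -m jog '0 0 0 0 0 -0.109 -1; 0 0 0 0 0 -0.109 -1; -.391 -.378 0 0 0 0 -1; -.391 -.378 0 0 0 0 -1; -.391 -.378 0 0 0 0 -1'
python3 -m jog '-.391 -.378 0 0 0 0 -1; -.391 -.378 0 0 0 0 -1; -.391 -.378 0 0 0 0 -1; -.391 -.378 0 0 0 0 -1; -.391 -.378 0 0 0 0 -1' 
python3 -m jog '-.391 -.378 0 0 0 0 -1; -.391 -.378 0 0 0 0 -1; 0 0 0 0 0 0 -1; 0 0 0 0 0 0 -1; 0 0 0 0 0 0 -1'
python3 - <<'E'
from h import *
print({k:np.round(v,1) for k,v in sense().items()})
d=snapshot("wrist");cv2.imwrite("pics/wB.png",d["img"][:,:,::-1]);np.savez("pics/wB.npz",**d)
E
```

```text
time: 0.88
tool_pos: [254.1, 469.7, 404.6]
tcp_rot: [-180.0, 0.0, -180.0]
ft_force: [-0.1, 0.3, 0.0]
finger_gap: 85.6
grip_force: 0.0
time: 1.5
tool_pos: [449.7, 280.4, 404.8]
tcp_rot: [180.0, 0.0, 180.0]
ft_force: [-0.1, 0.8, -0.2]
finger_gap: 85.4
grip_force: 0.0
time: 2.12
tool_pos: [526.2, 207.1, 404.7]
tcp_rot: [180.0, -0.0, -179.9]
ft_force: [-0.0, 0.8, 0.2]
finger_gap: 85.6
grip_force: 0.0
{'time': np.float64(2.1), 'joint_pos': array([ 16.3,   2.1,  90.9,   0. ,  87. , -73.8]), 'qd': array([ 0.4, -0.2, -0. , -0.1, -0.1, -0.1]), 'joint_efforts': array([ -0.7, -51.7, -50.1,  -0. ,  -0. ,   0. ]), 'tool_pos': array([526.2, 207.1, 404.7]), 'tcp_rot': array([ 180. ,   -0. , -179.9]), 'ft_force': array([-0. ,  0.8,  0.2]), 'wrist_torque': array([-0., -0.,  0.]), 'grip_force': np.float64(0.0), 'finger_gap': np.float64(85.6)}
```

```bash
python3 -m jog '.029 -.528 0 0 0 0 -1; .029 -.528 0 0 0 0 -1; .029 -.528 0 0 0 0 -1; .029 -.528 0 0 0 0 -1; .029 -.528 0 0 0 0 -1'
python3 -m jog '.029 -.528 0 0 0 0 -1; .029 -.528 0 0 0 0 -1; .029 -.528 0 0 0 0 -1; 0 0 0 0 0 0 -1; 0 0 0 0 0 0 -1'
python3 - <<'E'
from h import *
d=snapshot("wrist");cv2.imwrite("pics/wA.png",d["img"][:,:,::-1]);np.savez("pics/wA.npz",**d)
a=cv2.imread("pics/wA.png");b=cv2.imread("pics/wB.png")
cv2.imwrite("pics/wAB.png",cv2.resize(np.hstack([a[:,106:406],b[:,106:406]]),None,fx=1.33,fy=1.33))
E
```

```text
time: 2.8
tool_pos: [511.7, -58.3, 405.1]
tcp_rot: [-180.0, 0.1, -179.9]
ft_force: [0.2, -0.6, 0.1]
finger_gap: 85.4
grip_force: 0.0
time: 3.42
tool_pos: [503.6, -215.3, 404.7]
tcp_rot: [180.0, -0.0, 180.0]
ft_force: [-0.0, 0.3, 0.3]
finger_gap: 85.1
grip_force: 0.0
```

View pics/wAB.png

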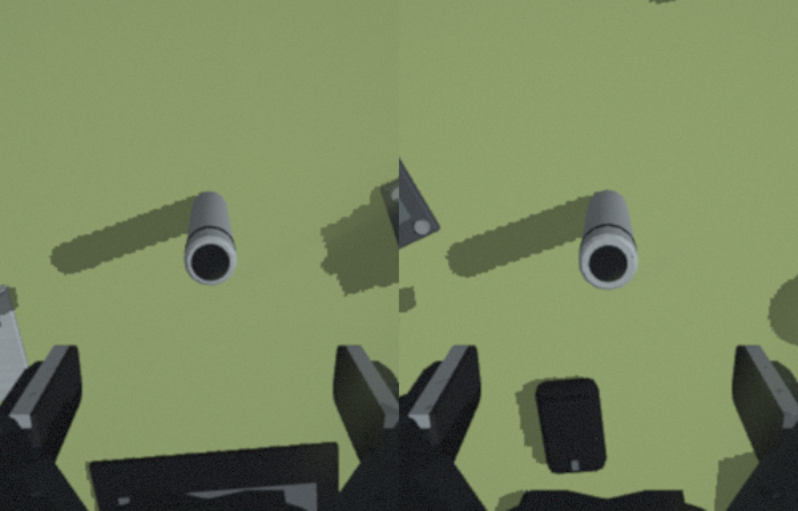

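A (left; top centre at (211,261) in the mosaic, about 52 px wide) is thinner than B (right; (608,262), about 58 px), so A should fit. I'll refine A's position at z=140 from this view.

```bash
python3 - <<'E'
from h import *
for n,(x,y) in {"A":(210.5,261.5),"B":(608-399,262)}.items():
    d=np.load(f"pics/w{n}.npz");o,r=ray(d,x/1.33+106,y/1.33)
    p=o+r*(139-o[2])/r[2];print(n,p.round(1),"dia",(52 if n=="A" else 58)/1.33/d["fx"]*np.linalg.norm(p-o)*.95)
E
```

```text
A [ 501.9 -211.7  139. ] dia 27.735043678740197
B [524.7 209.7 139. ] dia 30.947474901671065
```

The systematic offset of about 3 mm is within calibration. A picture of the bore mouth from the same relative hover cancels it.

```bash
python3 -m jog '-.028 .53 0 0 0 0 -1; -.028 .53 0 0 0 0 -1; -.028 .53 .32 0 0 0 -1; -.028 .53 .33 0 0 0 -1; 0 0 0 0 0 0 -1'
python3 -m jog '0 0 0 0 0 0 -1; 0 0 0 0 0 0 -1'
python3 - <<'E'
from h import *
print(sense()["tool_pos"])
d=snapshot("wrist");cv2.imwrite("pics/wC.png",d["img"][:,:,::-1]);np.savez("pics/wC.npz",**d)
print(np.load("pics/wA.npz")["extrinsics"][:3,3],d["extrinsics"][:3,3])
a=cv2.imread("pics/wA.png");b=cv2.imread("pics/wC.png")
f=lambda i:cv2.resize(i[136:256,204:324],None,fx=3.3,fy=3.3,interpolation=cv2.INTER_CUBIC)
cv2.imwrite("pics/wAC.png",np.hstack([f(a),f(b)]))
E
```

```text
time: 4.1
tool_pos: [513.1, 1.0, 336.5]
tcp_rot: [179.9, -0.3, -179.6]
ft_force: [-0.6, 0.1, -0.6]
finger_gap: 85.4
grip_force: 0.0
time: 4.35
tool_pos: [515.2, -4.7, 341.1]
tcp_rot: [-180.0, 0.1, 180.0]
ft_force: [0.3, -0.0, 0.3]
finger_gap: 85.3
grip_force: 0.0
[515.16916926  -4.67186881 341.05011799]
[ 418.70291644 -214.04171517  374.22091402] [430.36620615  -3.40981598 310.39244231]
```

View pics/wAC.png

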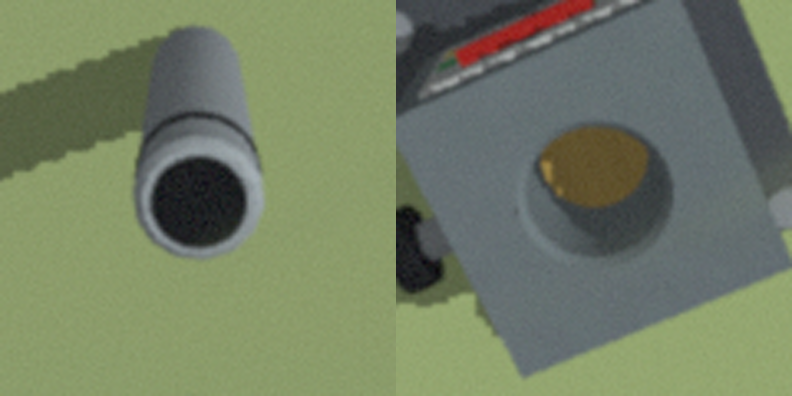

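The post top centre is at (199.5,201) and the mouth centre at (200,191) in the two half crops.

```bash
python3 - <<'E'
from h import *
for n,(x,y),z in (("A",(199.5,200.5),140),("C",(200,191),75)):
    d=np.load(f"pics/w{n}.npz");o,r=ray(d,(x+.5)/3.3+203.5,(y+.5)/3.3+135.5)
    p=o+r*(z-o[2])/r[2];print(n,p.round(1))
print(sense()["tool_pos"])
E
```

```text
A [ 501.3 -211.9  140. ]
C [511.7  -1.5  75. ]
[515.14979517  -4.94395733 340.95796052]
```

```bash
python3 -m jog '.033 -.522 -.2 0 0 0 -1; .033 -.522 -.2 0 0 0 -1; .033 -.522 0 0 0 0 -1; .033 -.522 0 0 0 0 -1; 0 0 0 0 0 0 -1'
python3 -m jog '0 0 0 0 0 0 -1;0 0 0 0 0 0 -1'
```

```text
time: 5.03
tool_pos: [500.6, -217.3, 380.5]
tcp_rot: [-179.9, 0.1, 179.6]
ft_force: [0.2, 1.1, -0.7]
finger_gap: 85.6
grip_force: 0.0
time: 5.28
tool_pos: [501.6, -212.2, 379.9]
tcp_rot: [180.0, 0.0, -180.0]
ft_force: [-0.1, 1.1, 0.5]
finger_gap: 85.5
grip_force: 0.0
```

```bash
python3 -m jog '0 -.01 .4 0 0 0 -1; 0 0 .4 0 0 0 -1; 0 0 .4 0 0 0 -1; 0 0 0 0 0 0 -1; 0 0 0 0 0 0 -1'
python3 -m jog '0 0 0 0 0 0 0; 0 0 0 0 0 0 0.1; 0 0 0 0 0 0 .2;0 0 0 0 0 0 .3;0 0 0 0 0 0 .3' 20
python3 -m jog '0 0 0 0 0 0 .5; 0 0 0 0 0 0 .7; 0 0 0 0 0 0 1;0 0 0 0 0 0 1;0 0 0 0 0 0 1' 60
```

```text
time: 5.9
tool_pos: [502.2, -213.7, 261.4]
tcp_rot: [-180.0, 0.1, -180.0]
ft_force: [0.9, 0.2, 1.1]
finger_gap: 85.1
grip_force: 0.0
time: 6.52
tool_pos: [501.7, -214.1, 260.2]
tcp_rot: [-180.0, 0.0, 180.0]
ft_force: [-0.1, 1.6, 5.1]
finger_gap: 29.6
grip_force: 5.3
time: 7.15
tool_pos: [501.8, -214.0, 260.4]
tcp_rot: [-180.0, 0.1, 180.0]
ft_force: [-1.1, 1.6, 6.0]
finger_gap: 28.4
grip_force: 58.9
```

Gap is about 29–30 mm, so this is the thin post. Lift and carry it over the clamp.

```bash
python3 -m jog '0 0 -.2 0 0 0 1; 0 0 -.3 0 0 0 1; 0 0 -.3 0 0 0 1; 0 0 -.2 0 0 0 1; 0 0 0 0 0 0 1'
python3 -m jog '-.022 .422 0 0 0 0 1; -.022 .422 0 0 0 0 1; -.022 .422 0 0 0 0 1; -.022 .422 0 0 0 0 1; -.022 .422 0 0 0 0 1'
python3 -m jog '0 0 0 0 0 0 1; 0 0 0 0 0 0 1; 0 0 0 0 0 0 1'
python3 - <<'E'
from h import *
S=snapshot("scene");D=snapshot("side")
cs=[]
for d,n in((S,"s"),(D,"d")):
    u,v=map(int,proj(d,(513,-3,80)));print(n,u,v)
    cs.append(cv2.resize(d["img"][v-50:v+30,u-40:u+40,::-1],(400,400),interpolation=cv2.INTER_CUBIC))
cv2.imwrite("pics/over.png",np.hstack(cs))
E
```

```text
time: 7.78
tool_pos: [501.9, -214.3, 361.1]
tcp_rot: [-179.9, 0.1, 180.0]
ft_force: [0.3, 0.6, -1.2]
finger_gap: 29.0
grip_force: 59.4
time: 8.4
tool_pos: [512.0, -1.7, 357.6]
tcp_rot: [180.0, -0.2, 180.0]
ft_force: [1.7, -0.1, -1.2]
finger_gap: 28.5
grip_force: 59.7
time: 8.78
tool_pos: [512.4, -3.9, 359.0]
tcp_rot: [-180.0, -0.1, 179.9]
ft_force: [-0.6, -0.8, -1.1]
finger_gap: 29.1
grip_force: 59.8
s 245 192
d 255 191
```

View pics/over.png

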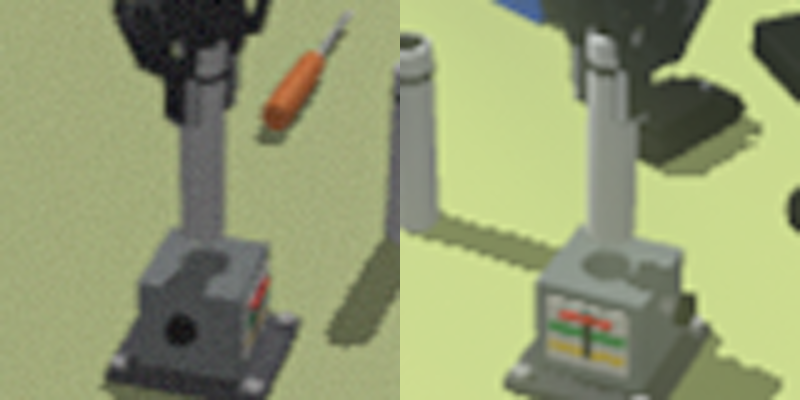

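The post hangs upright about 24 mm above the mouth, with B and the driver clear of it. Going down with a force check.

```bash
python3 -m jog '0 0 .1 0 0 0 1; 0 0 .08 0 0 0 1; 0 0 .04 0 0 0 1; 0 0 .03 0 0 0 1; 0 0 0 0 0 0 1'
python3 -m jog '0 0 .02 0 0 0 1; 0 0 .02 0 0 0 1; 0 0 0 0 0 0 1'
```

```text
time: 9.5
tool_pos: [512.5, -3.0, 334.5]
tcp_rot: [180.0, -0.0, 180.0]
ft_force: [-0.4, 0.5, -2.0]
finger_gap: 28.8
grip_force: 59.8
time: 9.88
tool_pos: [512.5, -3.0, 330.5]
tcp_rot: [-180.0, -0.0, 180.0]
ft_force: [-0.2, -0.1, -2.2]
finger_gap: 28.8
grip_force: 59.8
```

```bash
python3 -m jog '0 0 .03 0 0 0 1; 0 0 .03 0 0 0 1; 0 0 .03 0 0 0 1; 0 0 .03 0 0 0 1; 0 0 0 0 0 0 1'
python3 -m jog '0 0 .03 0 0 0 1; 0 0 .03 0 0 0 1; 0 0 .02 0 0 0 1; 0 0 0 0 0 0 1'
```

```text
time: 10.5
tool_pos: [512.5, -3.1, 318.3]
tcp_rot: [180.0, -0.0, 180.0]
ft_force: [0.6, -0.8, -2.5]
finger_gap: 28.9
grip_force: 59.9
time: 11.0
tool_pos: [512.5, -3.0, 310.4]
tcp_rot: [-180.0, -0.0, 180.0]
ft_force: [-0.3, 0.2, -3.0]
finger_gap: 28.8
grip_force: 59.9
```

```bash
python3 -m jog '0 0 .02 0 0 0 1; 0 0 .02 0 0 0 1; 0 0 .02 0 0 0 1; 0 0 0 0 0 0 1; 0 0 0 0 0 0 1'
python3 -m jog '0 0 .02 0 0 0 1; 0 0 .02 0 0 0 1;  0 0 0 0 0 0 1; 0 0 0 0 0 0 1'
```

```text
time: 11.62
tool_pos: [512.7, -3.0, 305.1]
tcp_rot: [180.0, 0.0, 180.0]
ft_force: [-1.3, 0.5, 1.8]
finger_gap: 28.6
grip_force: 60.2
time: 12.12
tool_pos: [512.7, -3.0, 300.9]
tcp_rot: [-180.0, 0.0, 180.0]
ft_force: [-0.7, 0.4, 4.4]
finger_gap: 28.5
grip_force: 60.3
```

```bash
python3 -m jog '0 0 .02 0 0 0 1; 0 0 .02 0 0 0 1; 0 0 .02 0 0 0 1; 0 0 .01 0 0 0 1; 0 0 0 0 0 0 1'
python3 -m jog '0 0 0 0 0 0 1; 0 0 0 0 0 0 1'
python3 - <<'E'
from h import *
S=snapshot("scene");D=snapshot("side")
cs=[]
for d in(S,D):
    u,v=map(int,proj(d,(513,-3,60)))
    cs.append(cv2.resize(d["img"][v-20:v+20,u-20:u+20,::-1],(400,400),interpolation=cv2.INTER_CUBIC))
cv2.imwrite("pics/press.png",np.hstack(cs))
E
```

```text
time: 12.75
tool_pos: [512.7, -3.0, 293.9]
tcp_rot: [-180.0, 0.0, 180.0]
ft_force: [-1.3, 0.4, 6.1]
finger_gap: 28.6
grip_force: 60.5
time: 13.0
tool_pos: [512.7, -3.0, 294.0]
tcp_rot: [-180.0, 0.0, 180.0]
ft_force: [-1.5, 1.0, 7.2]
finger_gap: 28.6
grip_force: 60.5
```

View pics/press.png

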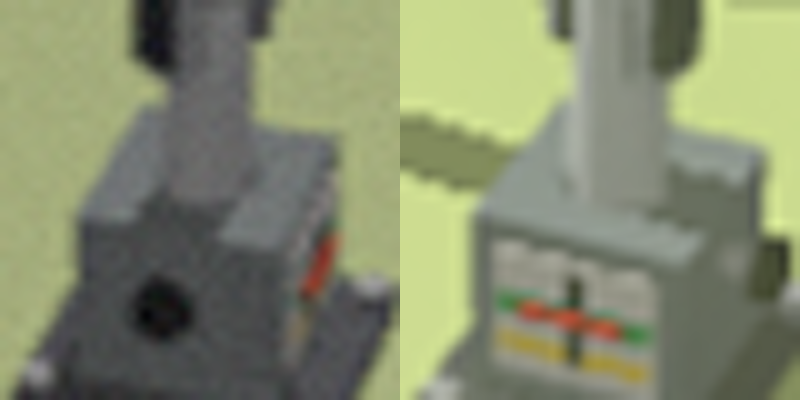

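The red pointer (side view, about (570,320)) lies centred over the green band, clear of the yellow mark. Force is consistent with about 12 mm of press. Hold about 3 s, verify, then hand in.

```bash
python3 -m jog '0 0 0 0 0 0 1; 0 0 0 0 0 0 1; 0 0 0 0 0 0 1; 0 0 0 0 0 0 1; 0 0 0 0 0 0 1'
python3 -m jog '0 0 0 0 0 0 1; 0 0 0 0 0 0 1; 0 0 0 0 0 0 1; 0 0 0 0 0 0 1; 0 0 0 0 0 0 1'
python3 -m jog '0 0 0 0 0 0 1; 0 0 0 0 0 0 1; 0 0 0 0 0 0 1; 0 0 0 0 0 0 1; 0 0 0 0 0 0 1'
python3 -m jog '0 0 0 0 0 0 1; 0 0 0 0 0 0 1; 0 0 0 0 0 0 1; 0 0 0 0 0 0 1; 0 0 0 0 0 0 1'
python3 -m jog '0 0 0 0 0 0 1; 0 0 0 0 0 0 1; 0 0 0 0 0 0 1; 0 0 0 0 0 0 1; 0 0 0 0 0 0 1'
python3 - <<'E'
from h import *
D=snapshot("side");u,v=map(int,proj(D,(513,-3,60)))
a=cv2.resize(D["img"][v-20:v+20,u-20:u+20,::-1],(400,400),interpolation=cv2.INTER_CUBIC)
b=cv2.imread("pics/side0.png");b=D["img"][110:310,130:330,::-1]
cv2.imwrite("pics/end.png",np.hstack([a,cv2.resize(b,(400,400))]))
E
```

```text
time: 13.72
tool_pos: [512.7, -3.0, 294.0]
tcp_rot: [-180.0, 0.0, 180.0]
ft_force: [-0.6, 1.2, 6.6]
finger_gap: 28.7
grip_force: 60.5
time: 14.35
tool_pos: [512.7, -3.0, 294.0]
tcp_rot: [-180.0, 0.0, 180.0]
ft_force: [-1.3, 0.6, 6.3]
finger_gap: 28.7
grip_force: 60.5
time: 14.98
tool_pos: [512.7, -3.0, 294.0]
tcp_rot: [-180.0, 0.0, 180.0]
ft_force: [-1.0, 0.8, 6.4]
finger_gap: 28.5
grip_force: 60.5
time: 15.6
tool_pos: [512.7, -3.0, 294.0]
tcp_rot: [-180.0, 0.0, 180.0]
ft_force: [-1.4, 0.3, 7.0]
finger_gap: 28.5
grip_force: 60.5
time: 16.23
tool_pos: [512.7, -3.0, 294.0]
tcp_rot: [-180.0, 0.0, 180.0]
ft_force: [-1.4, 1.1, 6.9]
finger_gap: 29.0
grip_force: 60.5
```

View pics/end.png

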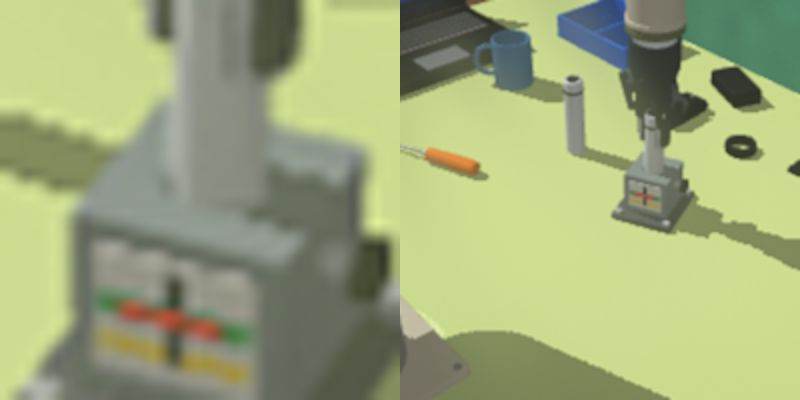

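The pointer has stayed in the green band for over 3 s, post B is still upright, and the other things are unmoved.

```bash
python3 -c "
from bench import *
print(hand_in())"
```

```text
the job is handed in; nothing more can be done
None
```

I slid post A, the thinner one, into the clamp and handed in while still holding it pressed down: the pointer stood in the green band for over 3 s, post B is still upright, and nothing else in view was moved.

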